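# Fetch a topping jar from behind two tall containers in a bakery ingredient rack

## Robot

A 6-joint arm with a two-finger parallel gripper is mounted at the origin on the work surface. World frame = base frame: x ahead of the robot, y to its left, z up, the work surface at z = 0. Lengths are in m, angles in rad, forces in N, time in s.
With the tool pointing down it reaches from about 0.25 to 0.725 m from the base axis. Payload 4 kg.
Tool frame: the origin (TCP) lies midway between the tips of the shut fingers; the grasp point (between the pads) lies 19 mm behind it; z points along the fingers, y is the line along which they close (so a half turn about z gives the same grasp; the last joint's range is limited). The gripper opens to 85 mm and grips with 20 to 120 N. Pads are 22 mm wide; open, the fingers measure 114 mm over their backs; the gripper's body (76 mm by 85 mm) begins 54 mm behind the grasp point. The pads swing forward as they close: fully open they stand 13 mm farther back than shut.
Start: joints at [-1.181, 0.241, 0.005, 1.335, 0, 1.571], TCP at [0.19, -0.462, 0.231] pointing down, gripper open.
Joint ranges: [-2.72, 2.72], [-1.05, 1.87], [-1.09, 1.28], [-1.99, 2.15], [-1.42, 1.44], [-3.14, 3.14]. Speed limits (rad/s): [2.79, 2.79, 3.14, 3.14, 3.14, 3.14].

## Interface

Orientations are given as a unit quaternion [x, y, z, w].
In Python, from workcell import bot gives the robot as it stands. The module is installed in compiled form; this text tells all that it offers.
- The arm moves only by the tool jog_arm, never from a script. Its argument "deltas" is a list of rows, each an object with "fingers": the opening, from 0 (shut) to 1 (fully open); "delta_pos": the shift along the tool's x, y, z normalised to -1 to 1, where 1 is 300 mm, a list of three; "yaw": the turn about the tool's z normalised to -1 to 1, where 1 is pi/4 rad. A call has 1 to 12 rows; each row is the pose to reach, as a shift and turn from the pose commanded when the call began, along the tool's axes at that moment; what a row does not reach only later rows make up. A row lasts 1/10 s, in which the tool goes at most 50 mm and 8.59 degrees, less where a joint would pass 70% of its speed; a pose out of reach is approached as far as the arm can. A call with a number of a shift or a turn outside -1 to 1 is refused whole. A call with a gripper value outside its range is refused whole. The fingers move at their own pace and stop on an object; the grip force is fixed at half the most. Time passes only in rows, so rows that repeat a pose let the fingers close. It gives the time, the measured TCP pose, the force, the opening and the grip force at its end, in the units of the state.
- bot.get_obs(): the state, without advancing time (a new reading comes with each control period).
- bot.camera(name): name is "scene" or "top" or "wrist"; returns a dict with "image" (420x560x3 uint8, red, green, blue), "range_z" (420x560 float32, m along the optical axis (not along the pixel's ray), 0 where there is no reading), "fx", "fy", "cx", "cy" (pixels), "rvec" (rotation vector, rad) and "tvec" (3), from world to camera coordinates, as OpenCV has them. Camera axes: x right, y down, z forward; pixel columns grow to the right and rows downward; lengths in m; the calibration is good to about 2 mm. The wrist camera is an equidistant fisheye: a pixel r from the principal point sees the ray r / f radians off the axis. A picture is of the moment at which its call begins.
- bot.job_done(): hands the job in; it is judged then, once.
The state is a dict: "clock": time; "joint_pos": joint angles; "joint_vel": joint speeds; "tau": joint torques, N m; "eef_pos": TCP position; "tool_rot": TCP orientation; "ft_force": force on the tool from outside, world axes, zero at the start; "ft_torque": the same for the moment, N m; "grip_width": finger opening in m; "grasp_force": force on a finger pad.
Only numpy, scipy, OpenCV 4.12 (cv2) and the standard library are available. Lean on these libraries where they do the work, as an engineer would, in place of code of your own. Each camera call takes 0.05 s, during which the arm holds its last target. There are 200 camera calls.

## Task

The low round jar in the middle of the rack's back row has to be weighed: first move the two tall containers standing in front of it, the steel shaker and the white bottle, out of the way onto the empty baking tray, then lift the jar out and stand it in the middle of the scale's platform, and finally put the shaker and the bottle back in the rack, each on the very spot where it stood at the start. Keep all three upright and set them down rather than dropping them, and do not shift the square tub and the oblong tin on either side of the jar.

Things in the scene. Friction and masses are not known exactly. Their poses are not given: they have to be found in the camera images.
- shaker_mid (a point): steel shaker: plain upright cylinder, body 58 mm in diameter, its cap (domed, pierced with small holes) 61 mm in diameter and covering the top 26 mm; 118 mm tall, about 0.3 kg. The point is on its axis half-way up (59 mm above its underside); z up along the axis. In one front compartment of the rack; loose.
- bottle_mid (a point): white plastic bottle: upright cylinder 53 mm in diameter up to 78 mm, then a shoulder and a narrow neck with a grey screw cap 29 mm in diameter; 116 mm tall, about 0.3 kg. The point is on its axis half-way up (58 mm above its underside); z up along the axis. Stands in the other front compartment of the rack; loose.
- jar_mid (a point): the jar to be weighed: low round glass jar, dark brown inside, flat round brass-coloured lid; 56 mm in diameter, 58 mm tall, about 0.2 kg. Point: on its axis half-way up; z up. In the middle of the rack's back row: only 10 to 20 mm free on either side, about 45 mm free in front (then come the two tall containers), and at its back nothing higher than the 12 mm rim. Loose.
- tub_mid (a point): square cream plastic tub with a white lid, 59 x 59 mm, 51 mm tall, beside the jar in the back row; the point is its centre. Loose; to be left alone.
- tin_mid (a point): oblong metal tin, 60 mm (its x) x 46 mm (its y), 65 mm tall, on the other side of the jar in the back row; the point is its centre. Loose; to be left alone.
- rack: low steel rack with black rubber floor, fixed to the bench, 212 (x) x 224 mm (y); rims and partitions 12 mm high, 3 mm thick. Origin: centre of underside, at bench height; x from front (robot's side) to back, y left. Inner floor 6 mm up. Front row: two compartments, centres x -54, y +53 and -53 mm. A partition at x 0. Back row: three, centres x +52, y +71, 0, -71 mm, parted at y +-35.
- tray: empty aluminium baking tray fixed to the bench, 240 mm (x) x 165 mm (y), rim 16 mm high, 3 mm thick. Origin: centre of its underside at bench height; x and y along its sides, z up. Its inner floor is 3 mm above the origin. It has room for the two tall containers side by side along x.
- scale_pan (a point): bench scale with white housing (about 208 x 180 mm) and a sloping grey display panel on the robot's side; this point is the centre of the top of its flat steel platform, 58 mm above the bench. The platform is 145 mm (x) x 165 mm (y), fixed and rigid; x away from the robot's side of the scale, y to its left, z up.
Things that resemble listed ones, but are neither listed nor needed, are in the scene too. Leave any yellow look-alike of the part that bears shaker_mid alone. What is shaped like the part that bears bottle_mid but green is not meant.

How it is judged:
On the way, in this order (a step that is already met when the one before it is completed fails the run):
1. shaker and bottle both stand upright and released on the baking tray, the jar still in its place in the rack (x of shaker_mid in the frame of tray between -0.095 and 0.095 m and y of shaker_mid in the frame of tray between -0.06 and 0.06 m and z of shaker_mid in the frame of tray between 0.054 and 0.07 m and angle between each of shaker_mid, bottle_mid's own z axis and vertical below 0.12 rad and contact force between the fingers and shaker below 0.1 N and x of bottle_mid in the frame of tray between -0.095 and 0.095 m and y of bottle_mid in the frame of tray between -0.06 and 0.06 m and z of bottle_mid in the frame of tray between 0.053 and 0.069 m and contact force between the fingers and bottle below 0.1 N and distance of jar_mid from where it was at the start of the episode below 0.02 m), for 0.2 s.
2. the jar stands released in the middle of the scale's platform, the shaker and the bottle still on the baking tray (horizontal distance between jar_mid and scale_pan below 0.015 m and z of jar_mid in the frame of scale_pan between 0.023 and 0.035 m and linear speed of jar below 0.03 m/s and angle between jar_mid's own z axis and vertical below 0.1 rad and contact force between the fingers and jar below 0.1 N and x of shaker_mid in the frame of tray between -0.095 and 0.095 m and y of shaker_mid in the frame of tray between -0.06 and 0.06 m and z of shaker_mid in the frame of tray between 0.054 and 0.07 m and angle between each of shaker_mid, bottle_mid's own z axis and vertical below 0.12 rad and contact force between the fingers and shaker below 0.1 N and x of bottle_mid in the frame of tray between -0.095 and 0.095 m and y of bottle_mid in the frame of tray between -0.06 and 0.06 m and z of bottle_mid in the frame of tray between 0.053 and 0.069 m and contact force between the fingers and bottle below 0.1 N), for 0.2 s.
At the end, for the whole second after the job is handed in: The jar stands upright within 15 mm of the centre of the scale's platform; the shaker and the bottle stand upright in the rack, each within 15 mm of where it stood at the start; the tub and the tin are within 15 mm of their start; everything is released and at rest (horizontal distance between jar_mid and scale_pan below 0.015 m and z of jar_mid in the frame of scale_pan between 0.023 and 0.035 m and linear speed of each of jar, shaker, bottle below 0.03 m/s and angle between each of jar_mid, shaker_mid, bottle_mid's own z axis and vertical below 0.1 rad and contact force between the fingers and jar below 0.1 N and distance of each of shaker_mid, bottle_mid, tub_mid, tin_mid from where it was at the start of the episode below 0.015 m and contact force between the fingers and shaker below 0.1 N and contact force between the fingers and bottle below 0.1 N); the robot touches nothing.
It fails at once if the tub or the tin shifted by more than 15 mm (distance of any of tub_mid, tin_mid from where it was at the start of the episode above 0.015 m).
It fails at once if the jar, the shaker or the bottle tipped over (more than 40 degrees) (angle between any of jar_mid, shaker_mid, bottle_mid's own z axis and vertical above 0.7 rad).
It fails at once if the jar, the shaker or the bottle dropped (falling free of the fingers faster than 0.7 m/s, about 25 mm) ((linear speed of jar above 0.7 m/s and contact force between the fingers and jar below 0.05 N) or (linear speed of shaker above 0.7 m/s and contact force between the fingers and shaker below 0.05 N) or (linear speed of bottle above 0.7 m/s and contact force between the fingers and bottle below 0.05 N)).
It also fails if it takes over 128 s, if anything falls off the work surface, if the arm or the gripper's body presses on something with over 40 N, if the wrist force passes 120 N, or if a joint passes its speed limit or range.

## Working session

There is one attempt and no reset: what is moved stays moved. The work goes in short steps, Python scripts to look and compute and a tool call to move; the robot and the scene stay as the last step left them, time stands still between calls to the robot, and variables do not carry over. Pictures are saved under pics/ and viewed, at most 14 in all, crops included, and the job is handed in when it is done.

Besides the shell and the picture viewer there is one more tool, called as name(argument=value, ...) on one line, values as JSON. jog_arm: Moves the arm, as the interface text tells. Scaled input: -1 to 1 covers 300 mm each way for a shift and pi/4 rad each way for a turn. Its arguments: {"type":"object","properties":{"deltas":{"type":"array","items":{"type":"object","properties":{"fingers":{"type":"number"},"delta_pos":{"type":"array","items":{"type":"number"}},"yaw":{"type":"number"}}}}},"required":["deltas"]}

```bash
mkdir -p pics; cat > h.py <<'E'
import numpy as np, cv2
from workcell import bot
def cam(n):
    c=bot.camera(n); c['R']=cv2.Rodrigues(np.array(c['rvec'],float))[0]; c['t']=np.array(c['tvec'],float).ravel(); return c
def cloud(c):
    z=c['range_z']; v,u=np.mgrid[:z.shape[0],:z.shape[1]]
    p=np.dstack([(u-c['cx'])/c['fx']*z,(v-c['cy'])/c['fy']*z,z])
    w=(p-c['t'])@c['R']; w[z==0]=np.nan; return w
E
python3 - <<'E'
from h import *
o=bot.get_obs(); print({k:np.round(v,3) for k,v in o.items()})
for n in ('top','scene'):
    c=cam(n); cv2.imwrite(f'pics/{n}0.png',c['image'][:,:,::-1]); np.savez(f'{n}0.npz',**{k:c[k] for k in('image','range_z','fx','fy','cx','cy','R','t')})
    print(n,c['fx'],c['cx'],c['cy'],-c['R'].T@c['t'],c['R'].round(3).tolist())
E
```

```text
{'clock': np.float64(0.0), 'joint_pos': array([-1.181,  0.241,  0.004,  1.335, -0.   ,  1.571]), 'joint_vel': array([-0.001, -0.001, -0.001, -0.001, -0.001, -0.001]), 'tau': array([ 2.0000e-03, -3.7232e+01,  2.5241e+01,  1.7000e-02, -0.0000e+00,
        0.0000e+00]), 'eef_pos': array([ 0.19 , -0.462,  0.23 ]), 'tool_rot': array([ 0.981,  0.194, -0.   , -0.001]), 'ft_force': array([-0.234,  0.368, -0.031]), 'ft_torque': array([0.058, 0.015, 0.003]), 'grasp_force': np.float64(0.0), 'grip_width': np.float64(0.086)}
top 423.31502232415596 280.5131415542543 212.2222035328153 [ 0.2635839  -0.07405037  1.07565021] [[-0.018, -1.0, -0.004], [-0.981, 0.018, -0.193], [0.193, 0.0, -0.981]]
scene 406.81278851007886 279.3377780148407 212.7066157207496 [ 0.88036381 -0.31211408  0.86248707] [[0.543, 0.84, -0.001], [0.716, -0.463, -0.523], [-0.439, 0.283, -0.852]]
```

View pics/top0.png

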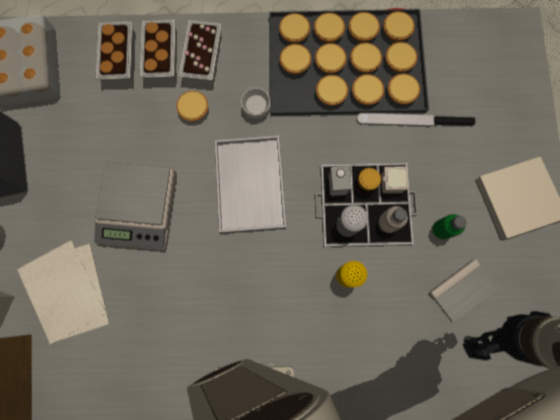

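View pics/scene0.png

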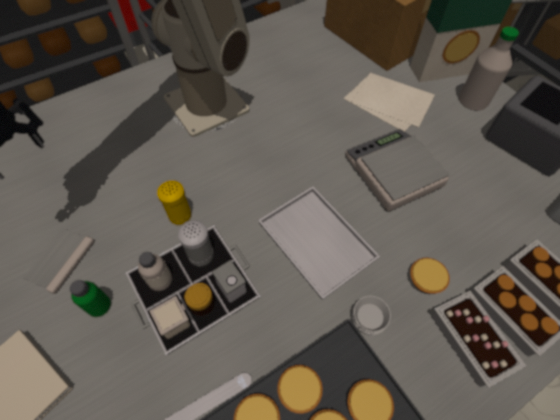

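The steel shaker in the top view is at (352,219), with a yellow look-alike at (353,274). The white bottle is at (394,219), with a green look-alike at (449,226). The steel and white ones fit because they stand in the front compartments of the rack. The jar is at (369,180), the tin at (341,180), the tub at (395,180), the tray at (250,184) and the scale at (135,195). Next come the measurement and a confirming crop.

```bash
python3 - <<'E'
from h import *
d=np.load('top0.npz'); w=cloud(d); im=d['image']
cv2.imwrite('pics/crop.png',cv2.resize(im[150:300,300:480],None,fx=4,fy=4,interpolation=cv2.INTER_CUBIC)[:,:,::-1])
for n in('top0','scene0'):
    d=np.load(n+'.npz'); w=cloud(d)
    boxes=dict(top0=dict(shaker=(335,198,372,240),bottle=(377,200,410,238),jar=(356,165,382,195),tin=(328,160,354,198),tub=(382,162,410,196),scale=(98,160,175,228),tray=(215,135,287,233),rack=(318,160,415,248)),
     scene0=dict(shaker=(176,218,214,270),bottle=(134,248,175,295),jar=(182,280,216,314),tin=(215,262,248,302),tub=(148,296,190,340),scale=(350,130,450,208)))[n]
    for k,(a,b,c,e) in boxes.items():
        p=w[b:e,a:c].reshape(-1,3); p=p[~np.isnan(p[:,0])]
        if k in('tray',): q=p[(p[:,2]>.0095)&(p[:,2]<.03)]
        elif k=='rack': q=p[(p[:,2]>.0085)&(p[:,2]<.018)]
        elif k=='scale': q=p[(p[:,2]>.05)&(p[:,2]<.066)]
        else:
            top=np.percentile(p[:,2],99); q=p[p[:,2]>top-.008]
            if k in('shaker',): q=p[p[:,2]>.085]
        r=cv2.minAreaRect(q[:,:2].astype(np.float32)*1000)
        (cx,cy),rad=cv2.minEnclosingCircle(q[:,:2].astype(np.float32)*1000)
        print(n,k,len(q),'zmax',np.percentile(q[:,2],98).round(4),'med',np.median(q,axis=0).round(4),'rect',np.round(r[0],1),np.round(r[1],1),round(r[2],1),'circ',round(cx,1),round(cy,1),round(rad,1))
E
```

```text
top0 shaker 574 zmax 0.126 med [ 0.4343 -0.2411  0.1206] rect [ 436.7 -243.5] [58.4 60.5] 44.6 circ 436.7 -243.7 30.5
top0 bottle 135 zmax 0.1249 med [ 0.4417 -0.3476  0.1216] rect [ 442.7 -348.1] [28.  28.9] 83.7 circ 441.7 -348.3 15.5
top0 jar 363 zmax 0.0684 med [ 0.5432 -0.2951  0.0645] rect [ 543.7 -295.3] [52.6 53.2] 45.6 circ 544.2 -295.3 27.7
top0 tin 439 zmax 0.075 med [ 0.5446 -0.2229  0.0711] rect [ 545.  -223.3] [61.  46.3] 2.9 circ 544.8 -222.8 36.0
top0 tub 539 zmax 0.0616 med [ 0.5459 -0.3632  0.0575] rect [ 546. -362.] [63.  58.4] 89.4 circ 547.1 -363.7 40.5
top0 scale 3735 zmax 0.0609 med [0.5194 0.2909 0.0569] rect [518.7 292.6] [165.8 150.4] 83.6 circ 520.8 290.4 106.7
top0 tray 790 zmax 0.0219 med [0.5595 0.0113 0.0176] rect [552.2   5.5] [247.4 171.2] 3.4 circ 551.4 4.4 147.8
top0 rack 1291 zmax 0.0167 med [ 0.4918 -0.2936  0.0113] rect [ 492.2 -294.6] [214.5 250.7] 0.3 circ 490.3 -293.5 154.6
scene0 shaker 731 zmax 0.1249 med [ 0.4459 -0.2444  0.1197] rect [ 436.6 -242.5] [59.2 60.5] 5.3 circ 435.3 -242.4 31.4
scene0 bottle 170 zmax 0.1242 med [ 0.4433 -0.3475  0.1212] rect [ 441.9 -347.3] [28.2 30.2] 4.7 circ 440.9 -347.4 15.6
scene0 jar 541 zmax 0.0669 med [ 0.5446 -0.2943  0.0638] rect [ 543.7 -294.4] [54.  53.6] 59.6 circ 543.5 -294.2 27.7
scene0 tin 587 zmax 0.0736 med [ 0.5461 -0.2223  0.0705] rect [ 544.  -222.1] [60.8 46.1] 3.2 circ 546.3 -221.7 35.0
scene0 tub 787 zmax 0.0634 med [ 0.5461 -0.3618  0.0571] rect [ 545.4 -351.1] [59.4 81.2] 0.1 circ 546.3 -354.8 45.5
scene0 scale 3060 zmax 0.0599 med [0.5223 0.2896 0.0567] rect [518.2 293. ] [166.5 147.1] 83.4 circ 518.2 292.8 108.5
```

View pics/crop.png

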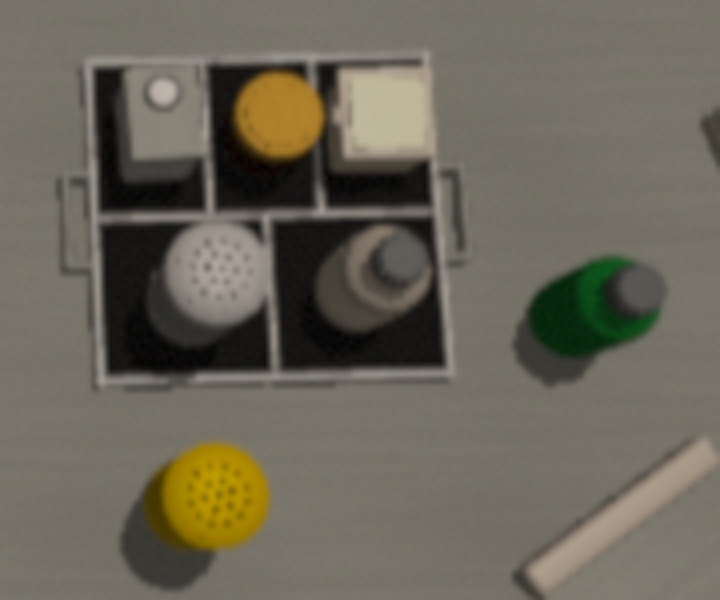

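The crop confirms it: steel shaker at (215,270), white bottle with grey cap at (370,275), jar at (278,115) between the tin and the tub. All measured heights and sizes match. One tool yaw, with the fingers closing along world x, suits all the grasps.

jog_arm(deltas=[{"delta_pos": [0.83, -0.29, 0], "yaw": -1, "fingers": 1}, {"delta_pos": [0.83, -0.29, 0], "yaw": -1, "fingers": 1}, {"delta_pos": [0.83, -0.29, 0], "yaw": -1, "fingers": 1}, {"delta_pos": [0.83, -0.29, 0], "yaw": -1, "fingers": 1}, {"delta_pos": [0.83, -0.29, 0], "yaw": -1, "fingers": 1}, {"delta_pos": [0.83, -0.29, 0], "yaw": -1, "fingers": 1}, {"delta_pos": [0.83, -0.29, 0], "yaw": -1, "fingers": 1}, {"delta_pos": [0.83, -0.29, 0], "yaw": -1, "fingers": 1}])

```text
clock: 0.9
eef_pos: [0.3867, -0.2875, 0.2309]
tool_rot: [0.832, 0.554, -0.001, -0.0]
ft_force: [-0.7, -0.3, -0.3]
grip_width: 0.0853
grasp_force: 0.0
```

jog_arm(deltas=[{"delta_pos": [0, 0, 0], "yaw": -0.5037, "fingers": 1}, {"delta_pos": [0, 0, 0], "yaw": -0.5037, "fingers": 1}, {"delta_pos": [0, 0, 0], "yaw": -0.5037, "fingers": 1}, {"delta_pos": [0, 0, 0], "yaw": -0.5037, "fingers": 1}])

```text
clock: 1.3
eef_pos: [0.3859, -0.2887, 0.2312]
tool_rot: [0.709, 0.706, -0.0, -0.0]
ft_force: [0.5, -0.3, -0.8]
grip_width: 0.0853
grasp_force: 0.0
```

```bash
cat >> h.py <<'E'
def to(x,y,z):
    from scipy.spatial.transform import Rotation as Q
    o=bot.get_obs(); R=Q.from_quat(o['tool_rot']).as_matrix()
    print('clock',round(float(o['clock']),2),'tcp',o['eef_pos'].round(4),'j6',o['joint_pos'].round(2),'w',round(float(o['grip_width']),4),'toolx',R[:,0].round(3),'tz',R[:,2].round(3))
    print('delta',((R.T@(np.array([x,y,z])-o['eef_pos']))/.3).round(4))
E
python3 -c "
from h import *
to(.4367,-.243,.2)"
```

```text
clock 1.3 tcp [ 0.3859 -0.2887  0.2312] j6 [-0.64  0.21 -0.04  1.33 -0.    0.93] w 0.0853 toolx [ 0.004  1.    -0.   ] tz [-0.001 -0.    -1.   ]
delta [0.1531 0.1689 0.1039]
```

jog_arm(deltas=[{"delta_pos": [0.153, 0.169, 0], "yaw": 0, "fingers": 1}, {"delta_pos": [0.153, 0.169, 0], "yaw": 0, "fingers": 1}, {"delta_pos": [0.153, 0.169, 0], "yaw": 0, "fingers": 1}, {"delta_pos": [0.153, 0.169, 0.1], "yaw": 0, "fingers": 1}, {"delta_pos": [0.153, 0.169, 0.2], "yaw": 0, "fingers": 1}, {"delta_pos": [0.153, 0.169, 0.28], "yaw": 0, "fingers": 1}, {"delta_pos": [0.153, 0.169, 0.28], "yaw": 0, "fingers": 1}])

```text
clock: 2.0
eef_pos: [0.4343, -0.2413, 0.144]
tool_rot: [0.708, 0.706, -0.001, -0.004]
ft_force: [0.1, 0.2, -0.7]
grip_width: 0.0856
grasp_force: 0.0
```

```bash
python3 -c "
from h import *
to(.4367,-.243,.066)"
```

```text
clock 2.0 tcp [ 0.4343 -0.2413  0.144 ] j6 [-0.51  0.3  -0.15  1.13 -0.    1.07] w 0.0856 toolx [0.004 1.    0.003] tz [-0.007  0.003 -1.   ]
delta [-0.0067  0.01    0.2598]
```

jog_arm(deltas=[{"delta_pos": [-0.004, 0.008, 0.08], "yaw": 0, "fingers": 1}, {"delta_pos": [-0.004, 0.008, 0.16], "yaw": 0, "fingers": 1}, {"delta_pos": [-0.004, 0.008, 0.22], "yaw": 0, "fingers": 1}, {"delta_pos": [-0.004, 0.008, 0.26], "yaw": 0, "fingers": 1}, {"delta_pos": [-0.004, 0.008, 0.26], "yaw": 0, "fingers": 1}, {"delta_pos": [-0.004, 0.008, 0.26], "yaw": 0, "fingers": 1}])

```text
clock: 2.6
eef_pos: [0.4408, -0.2434, 0.0703]
tool_rot: [0.707, 0.707, 0.0, 0.001]
ft_force: [0.1, -0.2, 0.4]
grip_width: 0.0857
grasp_force: 0.0
```

```bash
python3 -c "
from h import *
to(.4367,-.243,.066)"
```

```text
clock 2.6 tcp [ 0.4408 -0.2434  0.0703] j6 [-0.5   0.38 -0.25  0.94 -0.    1.07] w 0.0857 toolx [ 0.001  1.    -0.001] tz [ 0.001 -0.001 -1.   ]
delta [ 0.0015 -0.0136  0.0144]
```

jog_arm(deltas=[{"delta_pos": [0, -0.013, 0.012], "yaw": 0, "fingers": 1}, {"delta_pos": [0, -0.013, 0.012], "yaw": 0, "fingers": 1}, {"delta_pos": [0, -0.013, 0.012], "yaw": 0, "fingers": 1}])

```text
clock: 2.9
eef_pos: [0.4366, -0.2428, 0.0662]
tool_rot: [0.707, 0.707, 0.0, 0.0]
ft_force: [-0.6, 0.2, -0.5]
grip_width: 0.0853
grasp_force: 0.0
```

```bash
python3 -c "
from h import *
to(.4367,-.243,.066)"
```

```text
clock 2.9 tcp [ 0.4366 -0.2428  0.0662] j6 [-0.51  0.38 -0.27  0.93 -0.    1.06] w 0.0853 toolx [ 0.  1. -0.] tz [ 0.001 -0.    -1.   ]
delta [-0.0005  0.0004  0.0008]
```

jog_arm(deltas=[{"delta_pos": [0, 0, 0], "yaw": 0, "fingers": 0.75}, {"delta_pos": [0, 0, 0], "yaw": 0, "fingers": 0.7}, {"delta_pos": [0, 0, 0], "yaw": 0, "fingers": 0.6}, {"delta_pos": [0, 0, 0], "yaw": 0, "fingers": 0.5}, {"delta_pos": [0, 0, 0], "yaw": 0, "fingers": 0.5}, {"delta_pos": [0, 0, 0], "yaw": 0, "fingers": 0.5}])

```text
clock: 3.5
eef_pos: [0.4366, -0.2428, 0.0664]
tool_rot: [0.707, 0.707, 0.0, 0.0]
ft_force: [-1.4, 1.3, 5.0]
grip_width: 0.0589
grasp_force: 63.6
```

```bash
python3 -c "
from h import *
to(.607,.006,.2)"
```

```text
clock 3.5 tcp [ 0.4366 -0.2428  0.0664] j6 [-0.51  0.38 -0.27  0.93 -0.    1.06] w 0.0589 toolx [-0.  1. -0.] tz [ 0.001 -0.    -1.   ]
delta [ 0.829   0.5683 -0.4454]
```

jog_arm(deltas=[{"delta_pos": [0, 0, -0.05], "yaw": 0, "fingers": 0.5}, {"delta_pos": [0, 0, -0.15], "yaw": 0, "fingers": 0.5}, {"delta_pos": [0, 0, -0.3], "yaw": 0, "fingers": 0.5}, {"delta_pos": [0, 0, -0.42], "yaw": 0, "fingers": 0.5}, {"delta_pos": [0.1, 0.07, -0.44], "yaw": 0, "fingers": 0.5}, {"delta_pos": [0.22, 0.15, -0.44], "yaw": 0, "fingers": 0.5}, {"delta_pos": [0.34, 0.23, -0.44], "yaw": 0, "fingers": 0.5}, {"delta_pos": [0.46, 0.31, -0.44], "yaw": 0, "fingers": 0.5}, {"delta_pos": [0.58, 0.39, -0.44], "yaw": 0, "fingers": 0.5}, {"delta_pos": [0.7, 0.48, -0.44], "yaw": 0, "fingers": 0.5}, {"delta_pos": [0.8, 0.54, -0.44], "yaw": 0, "fingers": 0.5}, {"delta_pos": [0.829, 0.568, -0.44], "yaw": 0, "fingers": 0.5}])

```text
clock: 4.7
eef_pos: [0.6077, 0.0097, 0.1961]
tool_rot: [0.706, 0.709, -0.0, -0.001]
ft_force: [-0.4, 0.2, -2.4]
grip_width: 0.0587
grasp_force: 65.5
```

jog_arm(deltas=[{"delta_pos": [0, 0, 0], "yaw": 0, "fingers": 0.5}, {"delta_pos": [0, 0, 0], "yaw": 0, "fingers": 0.5}])

```text
clock: 4.9
eef_pos: [0.606, 0.0053, 0.1968]
tool_rot: [0.707, 0.707, -0.001, -0.001]
ft_force: [-0.6, -0.4, -3.1]
grip_width: 0.0593
grasp_force: 65.5
```

```bash
python3 -c "
from h import *
to(.607,.006,.064)
c=cam('scene'); cv2.imwrite('pics/s1.png',c['image'][:,:,::-1])"
```

```text
clock 4.9 tcp [0.606  0.0053 0.1968] j6 [ 0.01  0.47  0.25  1.35 -0.    1.58] w 0.0593 toolx [ 0.     1.    -0.001] tz [-0.002 -0.001 -1.   ]
delta [0.0028 0.0045 0.4427]
```

View pics/s1.png

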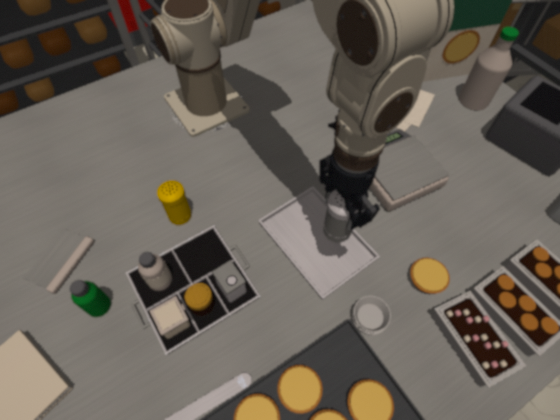

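The shaker hangs upright at (338,215) over the tray, and the rack contents are undisturbed.

jog_arm(deltas=[{"delta_pos": [0.002, 0.004, 0.1], "yaw": 0, "fingers": 0.5}, {"delta_pos": [0.002, 0.004, 0.22], "yaw": 0, "fingers": 0.5}, {"delta_pos": [0.002, 0.004, 0.32], "yaw": 0, "fingers": 0.5}, {"delta_pos": [0.002, 0.004, 0.38], "yaw": 0, "fingers": 0.5}, {"delta_pos": [0.002, 0.004, 0.41], "yaw": 0, "fingers": 0.5}, {"delta_pos": [0.002, 0.004, 0.425], "yaw": 0, "fingers": 0.5}, {"delta_pos": [0.002, 0.004, 0.43], "yaw": 0, "fingers": 0.5}, {"delta_pos": [0.002, 0.004, 0.43], "yaw": 0, "fingers": 0.5}, {"delta_pos": [0.002, 0.004, 0.43], "yaw": 0, "fingers": 0.5}])

```text
clock: 5.85
eef_pos: [0.609, 0.0065, 0.07]
tool_rot: [0.707, 0.707, 0.001, 0.001]
ft_force: [-0.5, 0.2, -2.4]
grip_width: 0.0592
grasp_force: 65.5
```

```bash
python3 -c "
from h import *
to(.607,.006,.0635);print(bot.get_obs()['ft_force'])"
```

```text
clock 5.85 tcp [0.609  0.0065 0.07  ] j6 [0.01 0.56 0.05 1.06 0.   1.58] w 0.0592 toolx [0. 1. 0.] tz [ 0.002  0.    -1.   ]
delta [-0.0018 -0.0066  0.0217]
[-0.50267456  0.19105415 -2.42480548]
```

jog_arm(deltas=[{"delta_pos": [0, 0, 0.008], "yaw": 0, "fingers": 0.5}, {"delta_pos": [0, 0, 0.014], "yaw": 0, "fingers": 0.5}, {"delta_pos": [0, 0, 0.018], "yaw": 0, "fingers": 0.5}, {"delta_pos": [0, 0, 0.02], "yaw": 0, "fingers": 0.5}, {"delta_pos": [0, 0, 0.02], "yaw": 0, "fingers": 0.5}])

```text
clock: 6.35
eef_pos: [0.6081, 0.0067, 0.0635]
tool_rot: [0.707, 0.707, 0.0, 0.0]
ft_force: [-2.5, 0.1, 4.1]
grip_width: 0.0591
grasp_force: 65.7
```

jog_arm(deltas=[{"delta_pos": [0, 0, 0], "yaw": 0, "fingers": 0.75}, {"delta_pos": [0, 0, 0], "yaw": 0, "fingers": 1}, {"delta_pos": [0, 0, 0], "yaw": 0, "fingers": 1}, {"delta_pos": [0, 0, 0], "yaw": 0, "fingers": 1}, {"delta_pos": [0, 0, 0], "yaw": 0, "fingers": 1}, {"delta_pos": [0, 0, -0.1], "yaw": 0, "fingers": 1}, {"delta_pos": [0, 0, -0.2], "yaw": 0, "fingers": 1}, {"delta_pos": [0, 0, -0.35], "yaw": 0, "fingers": 1}, {"delta_pos": [0, 0, -0.45], "yaw": 0, "fingers": 1}, {"delta_pos": [0, 0, -0.45], "yaw": 0, "fingers": 1}])

```text
clock: 7.35
eef_pos: [0.6113, 0.0066, 0.2038]
tool_rot: [0.707, 0.707, 0.004, 0.004]
ft_force: [1.3, -0.6, -0.3]
grip_width: 0.085
grasp_force: 0.0
```

```bash
python3 -c "
from h import *
to(.442,-.3478,.18)"
```

```text
clock 7.35 tcp [0.6113 0.0066 0.2038] j6 [0.01 0.47 0.26 1.35 0.   1.58] w 0.085 toolx [0. 1. 0.] tz [ 0.011  0.    -1.   ]
delta [-1.1815 -0.5652  0.0729]
```

jog_arm(deltas=[{"delta_pos": [-1, -0.48, 0], "yaw": 0, "fingers": 1}, {"delta_pos": [-1, -0.48, 0], "yaw": 0, "fingers": 1}, {"delta_pos": [-1, -0.48, 0], "yaw": 0, "fingers": 1}, {"delta_pos": [-1, -0.48, 0], "yaw": 0, "fingers": 1}, {"delta_pos": [-1, -0.48, 0], "yaw": 0, "fingers": 1}, {"delta_pos": [-1, -0.48, 0], "yaw": 0, "fingers": 1}, {"delta_pos": [-1, -0.48, 0], "yaw": 0, "fingers": 1}, {"delta_pos": [-1, -0.48, 0], "yaw": 0, "fingers": 1}])

```text
clock: 8.15
eef_pos: [0.4616, -0.2969, 0.1968]
tool_rot: [0.709, 0.705, -0.001, -0.0]
ft_force: [0.3, 0.3, 0.8]
grip_width: 0.0852
grasp_force: 0.0
```

jog_arm(deltas=[{"delta_pos": [-0.18, -0.085, 0], "yaw": 0, "fingers": 1}, {"delta_pos": [-0.18, -0.085, 0], "yaw": 0, "fingers": 1}, {"delta_pos": [-0.18, -0.085, 0.05], "yaw": 0, "fingers": 1}, {"delta_pos": [-0.18, -0.085, 0.1], "yaw": 0, "fingers": 1}, {"delta_pos": [-0.18, -0.085, 0.1], "yaw": 0, "fingers": 1}, {"delta_pos": [-0.18, -0.085, 0.1], "yaw": 0, "fingers": 1}])

```text
clock: 8.75
eef_pos: [0.4386, -0.3465, 0.1673]
tool_rot: [0.707, 0.707, 0.0, -0.001]
ft_force: [0.4, 0.3, 0.3]
grip_width: 0.0852
grasp_force: 0.0
```

```bash
python3 -c "
from h import *
to(.442,-.3478,.053)"
```

```text
clock 8.75 tcp [ 0.4386 -0.3465  0.1673] j6 [-0.67  0.39  0.05  1.23  0.    0.9 ] w 0.0852 toolx [-0.001  1.     0.001] tz [-0.001  0.001 -1.   ]
delta [-0.0047  0.0116  0.381 ]
```

jog_arm(deltas=[{"delta_pos": [-0.004, 0.011, 0.08], "yaw": 0, "fingers": 1}, {"delta_pos": [-0.004, 0.011, 0.16], "yaw": 0, "fingers": 1}, {"delta_pos": [-0.004, 0.011, 0.24], "yaw": 0, "fingers": 1}, {"delta_pos": [-0.004, 0.011, 0.31], "yaw": 0, "fingers": 1}, {"delta_pos": [-0.004, 0.011, 0.35], "yaw": 0, "fingers": 1}, {"delta_pos": [-0.004, 0.011, 0.36], "yaw": 0, "fingers": 1}, {"delta_pos": [-0.004, 0.011, 0.36], "yaw": 0, "fingers": 1}, {"delta_pos": [-0.004, 0.011, 0.36], "yaw": 0, "fingers": 1}])

```text
clock: 9.55
eef_pos: [0.4428, -0.3492, 0.061]
tool_rot: [0.707, 0.707, 0.0, 0.001]
ft_force: [-0.1, 0.5, -0.4]
grip_width: 0.0859
grasp_force: 0.0
```

```bash
python3 -c "
from h import *
to(.442,-.3478,.054)"
```

```text
clock 9.55 tcp [ 0.4428 -0.3492  0.061 ] j6 [-0.67  0.49 -0.1   0.98  0.    0.9 ] w 0.0859 toolx [-0.     1.    -0.001] tz [ 0.002 -0.001 -1.   ]
delta [ 0.0046 -0.0027  0.0233]
```

jog_arm(deltas=[{"delta_pos": [0.004, -0.003, 0.012], "yaw": 0, "fingers": 1}, {"delta_pos": [0.004, -0.003, 0.021], "yaw": 0, "fingers": 1}, {"delta_pos": [0.004, -0.003, 0.021], "yaw": 0, "fingers": 1}, {"delta_pos": [0.004, -0.003, 0.021], "yaw": 0, "fingers": 1}])

```text
clock: 9.95
eef_pos: [0.4409, -0.3474, 0.0535]
tool_rot: [0.707, 0.707, -0.0, -0.0]
ft_force: [-0.2, 0.9, 0.7]
grip_width: 0.0856
grasp_force: 0.0
```

jog_arm(deltas=[{"delta_pos": [0, 0, 0], "yaw": 0, "fingers": 0.7}, {"delta_pos": [0, 0, 0], "yaw": 0, "fingers": 0.64}, {"delta_pos": [0, 0, 0], "yaw": 0, "fingers": 0.55}, {"delta_pos": [0, 0, 0], "yaw": 0, "fingers": 0.45}, {"delta_pos": [0, 0, 0], "yaw": 0, "fingers": 0.45}, {"delta_pos": [0, 0, 0], "yaw": 0, "fingers": 0.45}])

```text
clock: 10.55
eef_pos: [0.4415, -0.3477, 0.0539]
tool_rot: [0.707, 0.707, 0.0, 0.001]
ft_force: [1.0, 0.1, 2.9]
grip_width: 0.0515
grasp_force: 63.2
```

```bash
python3 -c "
from h import *
to(.497,.003,.2)"
```

```text
clock 10.55 tcp [ 0.4415 -0.3477  0.0539] j6 [-0.67  0.5  -0.11  0.97  0.    0.9 ] w 0.0515 toolx [-0.     1.    -0.001] tz [ 0.001 -0.001 -1.   ]
delta [ 1.1686  0.1858 -0.4877]
```

jog_arm(deltas=[{"delta_pos": [0, 0, -0.05], "yaw": 0, "fingers": 0.45}, {"delta_pos": [0, 0, -0.15], "yaw": 0, "fingers": 0.45}, {"delta_pos": [0, 0, -0.3], "yaw": 0, "fingers": 0.45}, {"delta_pos": [0, 0, -0.42], "yaw": 0, "fingers": 0.45}, {"delta_pos": [0.1, 0.016, -0.48], "yaw": 0, "fingers": 0.45}, {"delta_pos": [0.23, 0.037, -0.48], "yaw": 0, "fingers": 0.45}, {"delta_pos": [0.37, 0.059, -0.48], "yaw": 0, "fingers": 0.45}, {"delta_pos": [0.51, 0.081, -0.48], "yaw": 0, "fingers": 0.45}, {"delta_pos": [0.65, 0.103, -0.48], "yaw": 0, "fingers": 0.45}, {"delta_pos": [0.79, 0.125, -0.48], "yaw": 0, "fingers": 0.45}, {"delta_pos": [0.93, 0.147, -0.48], "yaw": 0, "fingers": 0.45}, {"delta_pos": [1, 0.159, -0.48], "yaw": 0, "fingers": 0.45}])

```text
clock: 11.75
eef_pos: [0.4876, -0.0443, 0.1963]
tool_rot: [0.706, 0.708, -0.001, -0.001]
ft_force: [-0.1, 0.2, -2.1]
grip_width: 0.0513
grasp_force: 63.2
```

jog_arm(deltas=[{"delta_pos": [0.1, 0.016, 0], "yaw": 0, "fingers": 0.45}, {"delta_pos": [0.168, 0.027, 0], "yaw": 0, "fingers": 0.45}, {"delta_pos": [0.168, 0.027, 0], "yaw": 0, "fingers": 0.45}, {"delta_pos": [0.168, 0.027, 0], "yaw": 0, "fingers": 0.45}])

```text
clock: 12.15
eef_pos: [0.4959, 0.0031, 0.1965]
tool_rot: [0.707, 0.708, -0.001, -0.001]
ft_force: [0.5, 0.7, -2.6]
grip_width: 0.0514
grasp_force: 63.2
```

```bash
python3 -c "
from h import *
to(.497,.003,.051)
c=cam('scene'); cv2.imwrite('pics/s2.png',c['image'][100:300,200:460,::-1].repeat(2,0).repeat(2,1))"
```

```text
clock 12.15 tcp [0.4959 0.0031 0.1965] j6 [ 0.01  0.25 -0.07  1.25 -0.    1.58] w 0.0514 toolx [-0.001  1.    -0.001] tz [-0.003 -0.001 -1.   ]
delta [-1.000e-04  5.000e-03  4.849e-01]
```

View pics/s2.png

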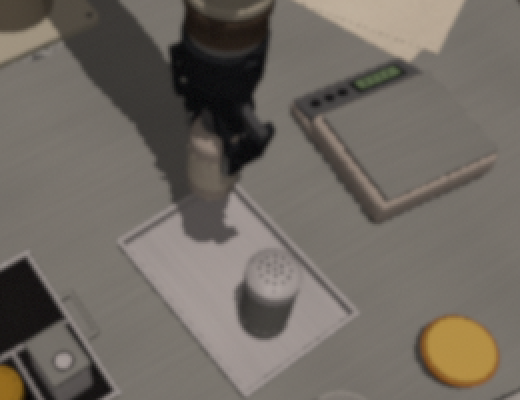

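The shaker stands upright on the tray (270,290 in the enlarged crop), and the bottle hangs at (208,160) with plenty of clearance.

jog_arm(deltas=[{"delta_pos": [0, 0.001, 0.1], "yaw": 0, "fingers": 0.45}, {"delta_pos": [0, 0.001, 0.22], "yaw": 0, "fingers": 0.45}, {"delta_pos": [0, 0.001, 0.34], "yaw": 0, "fingers": 0.45}, {"delta_pos": [0, 0.001, 0.42], "yaw": 0, "fingers": 0.45}, {"delta_pos": [0, 0.001, 0.46], "yaw": 0, "fingers": 0.45}, {"delta_pos": [0, 0.001, 0.465], "yaw": 0, "fingers": 0.45}, {"delta_pos": [0, 0.001, 0.465], "yaw": 0, "fingers": 0.45}, {"delta_pos": [0, 0.001, 0.465], "yaw": 0, "fingers": 0.45}])

```text
clock: 13.0
eef_pos: [0.4985, 0.0028, 0.0594]
tool_rot: [0.707, 0.707, 0.001, 0.001]
ft_force: [0.0, -0.4, -2.7]
grip_width: 0.0511
grasp_force: 63.2
```

```bash
python3 -c "
from h import *
to(.497,.003,.051)"
```

```text
clock 13.0 tcp [0.4985 0.0028 0.0594] j6 [ 0.01  0.38 -0.28  0.91 -0.    1.58] w 0.0511 toolx [ 0.  1. -0.] tz [ 0.003 -0.    -1.   ]
delta [ 0.0007 -0.0051  0.028 ]
```

jog_arm(deltas=[{"delta_pos": [0, 0, 0.01], "yaw": 0, "fingers": 0.45}, {"delta_pos": [0, 0, 0.017], "yaw": 0, "fingers": 0.45}, {"delta_pos": [0, 0, 0.022], "yaw": 0, "fingers": 0.45}, {"delta_pos": [0, 0, 0.025], "yaw": 0, "fingers": 0.45}, {"delta_pos": [0, 0, 0.026], "yaw": 0, "fingers": 0.45}, {"delta_pos": [0, 0, 0.026], "yaw": 0, "fingers": 0.45}])

```text
clock: 13.6
eef_pos: [0.4972, 0.0031, 0.0508]
tool_rot: [0.707, 0.707, 0.0, 0.0]
ft_force: [-2.4, -1.1, 5.5]
grip_width: 0.0514
grasp_force: 64.1
```

jog_arm(deltas=[{"delta_pos": [0, 0, 0], "yaw": 0, "fingers": 0.7}, {"delta_pos": [0, 0, 0], "yaw": 0, "fingers": 1}, {"delta_pos": [0, 0, 0], "yaw": 0, "fingers": 1}, {"delta_pos": [0, 0, 0], "yaw": 0, "fingers": 1}, {"delta_pos": [0, 0, 0], "yaw": 0, "fingers": 1}, {"delta_pos": [0, 0, -0.1], "yaw": 0, "fingers": 1}, {"delta_pos": [0, 0, -0.2], "yaw": 0, "fingers": 1}, {"delta_pos": [0, 0, -0.35], "yaw": 0, "fingers": 1}, {"delta_pos": [0, 0, -0.48], "yaw": 0, "fingers": 1}, {"delta_pos": [0, 0, -0.5], "yaw": 0, "fingers": 1}])

```text
clock: 14.6
eef_pos: [0.5002, 0.003, 0.2055]
tool_rot: [0.707, 0.707, 0.004, 0.004]
ft_force: [0.2, 0.5, 0.2]
grip_width: 0.0856
grasp_force: 0.0
```

```bash
python3 -c "
from h import *
to(.5437,-.2949,.2)"
```

```text
clock 14.6 tcp [0.5002 0.003  0.2055] j6 [ 0.01  0.25 -0.06  1.26  0.    1.58] w 0.0856 toolx [0. 1. 0.] tz [ 0.01  0.   -1.  ]
delta [-0.9931  0.1448  0.0198]
```

jog_arm(deltas=[{"delta_pos": [-0.993, 0.15, 0], "yaw": 0, "fingers": 1}, {"delta_pos": [-0.993, 0.15, 0], "yaw": 0, "fingers": 1}, {"delta_pos": [-0.993, 0.15, 0], "yaw": 0, "fingers": 1}, {"delta_pos": [-0.993, 0.15, 0], "yaw": 0, "fingers": 1}, {"delta_pos": [-0.993, 0.15, 0], "yaw": 0, "fingers": 1}, {"delta_pos": [-0.993, 0.15, 0], "yaw": 0, "fingers": 1}, {"delta_pos": [-0.993, 0.15, 0], "yaw": 0, "fingers": 1}, {"delta_pos": [-0.993, 0.15, 0.15], "yaw": 0, "fingers": 1}, {"delta_pos": [-0.993, 0.15, 0.27], "yaw": 0, "fingers": 1}, {"delta_pos": [-0.993, 0.15, 0.3], "yaw": 0, "fingers": 1}, {"delta_pos": [-0.993, 0.15, 0.3], "yaw": 0, "fingers": 1}, {"delta_pos": [-0.993, 0.15, 0.3], "yaw": 0, "fingers": 1}])

```text
clock: 15.8
eef_pos: [0.543, -0.295, 0.1116]
tool_rot: [0.707, 0.707, 0.0, 0.001]
ft_force: [0.7, 0.1, 0.6]
grip_width: 0.0855
grasp_force: 0.0
```

```bash
python3 - <<'E'
from h import *
to(.5437,-.2949,.028)
c=cam('scene'); w=cloud(c)
for k,(a,b,e,f) in dict(tray_objs=(270,150,375,270)).items():
    p=w[b:f,a:e].reshape(-1,3); 
    for nm,lo,hi,zl in(('shaker',.55,.66,.085),('bottle',.44,.55,.105)):
        q=p[(p[:,0]>lo)&(p[:,0]<hi)&(abs(p[:,1])<.08)&(p[:,2]>zl)&(p[:,2]<.13)]
        print(nm,len(q),cv2.minEnclosingCircle(q[:,:2].astype(np.float32)*1000),np.percentile(q[:,2],98))
cv2.imwrite('pics/s3.png',c['image'][120:370,80:420,::-1].repeat(2,0).repeat(2,1))
E
```

```text
clock 15.8 tcp [ 0.543  -0.295   0.1116] j6 [-0.5   0.54  0.14  1.16  0.    1.07] w 0.0855 toolx [-0.001  1.    -0.001] tz [ 0.002 -0.001 -1.   ]
delta [0.0005 0.0017 0.2787]
shaker 701 ((607.0510864257812, 7.383102893829346), 31.47221565246582) 0.12199859304087625
bottle 156 ((496.9214172363281, 2.1844277381896973), 16.111221313476562) 0.12080274832765825
```

View pics/s3.png

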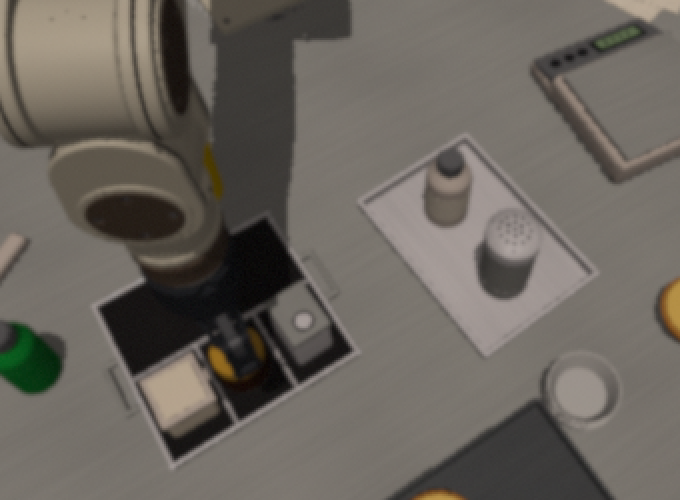

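Shaker (508,250) and bottle (447,185) stand upright on the tray at the intended spots. The gripper is centred over the jar (237,345) with its fingers front and back.

jog_arm(deltas=[{"delta_pos": [0, 0.002, 0.06], "yaw": 0, "fingers": 1}, {"delta_pos": [0, 0.002, 0.12], "yaw": 0, "fingers": 1}, {"delta_pos": [0, 0.002, 0.18], "yaw": 0, "fingers": 1}, {"delta_pos": [0, 0.002, 0.23], "yaw": 0, "fingers": 1}, {"delta_pos": [0, 0.002, 0.26], "yaw": 0, "fingers": 1}, {"delta_pos": [0, 0.002, 0.272], "yaw": 0, "fingers": 1}, {"delta_pos": [0, 0.002, 0.272], "yaw": 0, "fingers": 1}, {"delta_pos": [0, 0.002, 0.272], "yaw": 0, "fingers": 1}])

```text
clock: 16.65
eef_pos: [0.5435, -0.2953, 0.0298]
tool_rot: [0.707, 0.707, 0.0, 0.001]
ft_force: [0.2, -1.0, 0.6]
grip_width: 0.0857
grasp_force: 0.0
```

```bash
python3 -c "
from h import *
to(.5437,-.2949,.028)"
```

```text
clock 16.65 tcp [ 0.5435 -0.2953  0.0298] j6 [-0.5   0.62  0.04  0.99  0.    1.07] w 0.0857 toolx [-0.     1.    -0.001] tz [ 0.002 -0.001 -1.   ]
delta [0.0014 0.0006 0.0058]
```

jog_arm(deltas=[{"delta_pos": [0, 0, 0], "yaw": 0, "fingers": 0.73}, {"delta_pos": [0, 0, 0], "yaw": 0, "fingers": 0.67}, {"delta_pos": [0, 0, 0], "yaw": 0, "fingers": 0.6}, {"delta_pos": [0, 0, 0], "yaw": 0, "fingers": 0.48}, {"delta_pos": [0, 0, 0], "yaw": 0, "fingers": 0.48}, {"delta_pos": [0, 0, 0], "yaw": 0, "fingers": 0.48}])

```text
clock: 17.25
eef_pos: [0.5435, -0.2954, 0.0299]
tool_rot: [0.707, 0.707, 0.0, 0.001]
ft_force: [-0.7, 0.5, 5.5]
grip_width: 0.0535
grasp_force: 63.8
```

```bash
python3 -c "
from h import *
to(.5185,.2928,.2)"
```

```text
clock 17.25 tcp [ 0.5435 -0.2954  0.0299] j6 [-0.5   0.62  0.04  0.99 -0.    1.07] w 0.0535 toolx [ 0.     1.    -0.001] tz [ 0.002 -0.001 -1.   ]
delta [ 1.96   -0.0823 -0.5696]
```

jog_arm(deltas=[{"delta_pos": [0, 0, -0.05], "yaw": 0, "fingers": 0.48}, {"delta_pos": [0, 0, -0.15], "yaw": 0, "fingers": 0.48}, {"delta_pos": [0, 0, -0.3], "yaw": 0, "fingers": 0.48}, {"delta_pos": [0, 0, -0.45], "yaw": 0, "fingers": 0.48}, {"delta_pos": [0, 0, -0.59], "yaw": 0, "fingers": 0.48}, {"delta_pos": [0.1, -0.004, -0.63], "yaw": 0, "fingers": 0.48}, {"delta_pos": [0.24, -0.01, -0.63], "yaw": 0, "fingers": 0.48}, {"delta_pos": [0.38, -0.016, -0.63], "yaw": 0, "fingers": 0.48}, {"delta_pos": [0.52, -0.022, -0.63], "yaw": 0, "fingers": 0.48}, {"delta_pos": [0.66, -0.028, -0.63], "yaw": 0, "fingers": 0.48}, {"delta_pos": [0.8, -0.034, -0.63], "yaw": 0, "fingers": 0.48}, {"delta_pos": [0.94, -0.04, -0.63], "yaw": 0, "fingers": 0.48}])

```text
clock: 18.45
eef_pos: [0.5299, -0.0113, 0.217]
tool_rot: [0.707, 0.707, -0.0, -0.0]
ft_force: [0.5, -0.1, -2.1]
grip_width: 0.0535
grasp_force: 63.6
```

jog_arm(deltas=[{"delta_pos": [0.14, -0.006, 0], "yaw": 0, "fingers": 0.48}, {"delta_pos": [0.28, -0.012, 0], "yaw": 0, "fingers": 0.48}, {"delta_pos": [0.42, -0.018, 0], "yaw": 0, "fingers": 0.48}, {"delta_pos": [0.56, -0.024, 0], "yaw": 0, "fingers": 0.48}, {"delta_pos": [0.7, -0.03, 0], "yaw": 0, "fingers": 0.48}, {"delta_pos": [0.84, -0.036, 0], "yaw": 0, "fingers": 0.48}, {"delta_pos": [0.96, -0.04, 0], "yaw": 0, "fingers": 0.48}, {"delta_pos": [1, -0.042, 0], "yaw": 0, "fingers": 0.48}, {"delta_pos": [1, -0.042, 0], "yaw": 0, "fingers": 0.48}, {"delta_pos": [1, -0.042, 0], "yaw": 0, "fingers": 0.48}])

```text
clock: 19.45
eef_pos: [0.5178, 0.2861, 0.2169]
tool_rot: [0.707, 0.707, -0.001, 0.0]
ft_force: [0.3, -0.1, -1.4]
grip_width: 0.0537
grasp_force: 63.6
```

```bash
python3 -c "
from h import *
to(.5185,.2928,.0825);print(bot.get_obs()['ft_force'])"
```

```text
clock 19.45 tcp [0.5178 0.2861 0.2169] j6 [ 0.51  0.43  0.24  1.38 -0.    2.08] w 0.0537 toolx [ 0.     1.    -0.001] tz [-0.001 -0.001 -1.   ]
delta [0.0229 0.0029 0.4481]
[ 0.29905109 -0.09859626 -1.41252188]
```

jog_arm(deltas=[{"delta_pos": [0.022, 0.001, 0.1], "yaw": 0, "fingers": 0.48}, {"delta_pos": [0.022, 0.001, 0.22], "yaw": 0, "fingers": 0.48}, {"delta_pos": [0.022, 0.001, 0.32], "yaw": 0, "fingers": 0.48}, {"delta_pos": [0.022, 0.001, 0.39], "yaw": 0, "fingers": 0.48}, {"delta_pos": [0.022, 0.001, 0.42], "yaw": 0, "fingers": 0.48}, {"delta_pos": [0.022, 0.001, 0.42], "yaw": 0, "fingers": 0.48}, {"delta_pos": [0.022, 0.001, 0.42], "yaw": 0, "fingers": 0.48}])

```text
clock: 20.15
eef_pos: [0.5194, 0.2932, 0.0928]
tool_rot: [0.708, 0.707, 0.001, 0.0]
ft_force: [0.4, -0.1, -1.5]
grip_width: 0.0535
grasp_force: 63.6
```

```bash
python3 -c "
from h import *
to(.5185,.2928,.082)"
```

```text
clock 20.15 tcp [0.5194 0.2932 0.0928] j6 [ 0.51  0.52  0.04  1.09 -0.    2.09] w 0.0535 toolx [0.001 1.    0.001] tz [ 0.002  0.001 -1.   ]
delta [-0.0013 -0.0029  0.0359]
```

jog_arm(deltas=[{"delta_pos": [0, -0.002, 0.015], "yaw": 0, "fingers": 0.48}, {"delta_pos": [0, -0.002, 0.024], "yaw": 0, "fingers": 0.48}, {"delta_pos": [0, -0.002, 0.029], "yaw": 0, "fingers": 0.48}, {"delta_pos": [0, -0.002, 0.032], "yaw": 0, "fingers": 0.48}, {"delta_pos": [0, -0.002, 0.033], "yaw": 0, "fingers": 0.48}, {"delta_pos": [0, -0.002, 0.033], "yaw": 0, "fingers": 0.48}])

```text
clock: 20.75
eef_pos: [0.5177, 0.2938, 0.0819]
tool_rot: [0.707, 0.707, 0.0, -0.0]
ft_force: [-0.1, 0.9, 0.6]
grip_width: 0.0535
grasp_force: 63.7
```

jog_arm(deltas=[{"delta_pos": [0, 0, 0.001], "yaw": 0, "fingers": 0.48}, {"delta_pos": [0, 0, 0.001], "yaw": 0, "fingers": 0.73}, {"delta_pos": [0, 0, 0], "yaw": 0, "fingers": 1}, {"delta_pos": [0, 0, 0], "yaw": 0, "fingers": 1}, {"delta_pos": [0, 0, 0], "yaw": 0, "fingers": 1}, {"delta_pos": [0, 0, 0], "yaw": 0, "fingers": 1}, {"delta_pos": [0, 0, -0.1], "yaw": 0, "fingers": 1}, {"delta_pos": [0, 0, -0.2], "yaw": 0, "fingers": 1}, {"delta_pos": [0, 0, -0.35], "yaw": 0, "fingers": 1}, {"delta_pos": [0, 0, -0.42], "yaw": 0, "fingers": 1}, {"delta_pos": [0, 0, -0.42], "yaw": 0, "fingers": 1}])

```text
clock: 21.85
eef_pos: [0.52, 0.295, 0.2123]
tool_rot: [0.707, 0.707, 0.004, 0.001]
ft_force: [-0.3, -0.1, 0.3]
grip_width: 0.0852
grasp_force: 0.0
```

jog_arm(deltas=[{"delta_pos": [-0.965, -0.07, 0], "yaw": 0, "fingers": 1}, {"delta_pos": [-0.965, -0.07, 0], "yaw": 0, "fingers": 1}, {"delta_pos": [-0.965, -0.07, 0], "yaw": 0, "fingers": 1}, {"delta_pos": [-0.965, -0.07, 0], "yaw": 0, "fingers": 1}, {"delta_pos": [-0.965, -0.07, 0], "yaw": 0, "fingers": 1}, {"delta_pos": [-0.965, -0.07, 0], "yaw": 0, "fingers": 1}, {"delta_pos": [-0.965, -0.07, 0], "yaw": 0, "fingers": 1}, {"delta_pos": [-0.965, -0.07, 0], "yaw": 0, "fingers": 1}, {"delta_pos": [-0.965, -0.07, 0], "yaw": 0, "fingers": 1}])

```text
clock: 22.75
eef_pos: [0.4966, 0.005, 0.207]
tool_rot: [0.707, 0.707, -0.0, -0.001]
ft_force: [0.9, 0.7, -0.5]
grip_width: 0.0853
grasp_force: 0.0
```

```bash
python3 - <<'E'
from h import *
to(.497,.0025,.051)
for n in('scene','top'):
    w=cloud(cam(n)).reshape(-1,3)
    q=w[(np.hypot(w[:,0]-.518,w[:,1]-.293)<.06)&(w[:,2]>.105)&(w[:,2]<.125)]
    print(n,len(q)); 
    if len(q)>20: print(cv2.minEnclosingCircle(q[:,:2].astype(np.float32)*1000),np.percentile(q[:,2],98))
E
```

```text
clock 22.75 tcp [0.4966 0.005  0.207 ] j6 [ 0.01  0.25 -0.05  1.27  0.    1.58] w 0.0853 toolx [-0.001  1.     0.   ] tz [-0.001  0.    -1.   ]
delta [-0.0086  0.002   0.5198]
scene 368
((515.3775024414062, 293.0618591308594), 28.04974365234375) 0.11775484384778159
top 438
((518.87744140625, 292.4793701171875), 28.052316665649414) 0.1189315069398446
```

The jar stands on the pan within about 3 mm of its centre. Now the bottle.

jog_arm(deltas=[{"delta_pos": [-0.006, 0.003, 0.12], "yaw": 0, "fingers": 1}, {"delta_pos": [-0.006, 0.003, 0.22], "yaw": 0, "fingers": 1}, {"delta_pos": [-0.006, 0.003, 0.31], "yaw": 0, "fingers": 1}, {"delta_pos": [-0.006, 0.003, 0.39], "yaw": 0, "fingers": 1}, {"delta_pos": [-0.006, 0.003, 0.46], "yaw": 0, "fingers": 1}, {"delta_pos": [-0.006, 0.003, 0.5], "yaw": 0, "fingers": 1}, {"delta_pos": [-0.006, 0.003, 0.5], "yaw": 0, "fingers": 1}, {"delta_pos": [-0.006, 0.003, 0.5], "yaw": 0, "fingers": 1}])

```text
clock: 23.65
eef_pos: [0.4981, 0.003, 0.0581]
tool_rot: [0.707, 0.707, 0.0, 0.0]
ft_force: [-0.0, -0.6, 0.7]
grip_width: 0.0853
grasp_force: 0.0
```

```bash
python3 -c "
from h import *
to(.497,.003,.051)"
```

```text
clock 23.65 tcp [0.4981 0.003  0.0581] j6 [ 0.01  0.38 -0.28  0.91  0.    1.58] w 0.0853 toolx [-0.001  1.     0.   ] tz [ 0.001  0.    -1.   ]
delta [-0.     -0.0038  0.0235]
```

jog_arm(deltas=[{"delta_pos": [0, -0.004, 0.012], "yaw": 0, "fingers": 1}, {"delta_pos": [0, -0.004, 0.022], "yaw": 0, "fingers": 1}, {"delta_pos": [0, -0.004, 0.022], "yaw": 0, "fingers": 1}, {"delta_pos": [0, -0.004, 0.022], "yaw": 0, "fingers": 0.7}, {"delta_pos": [0, -0.004, 0.022], "yaw": 0, "fingers": 0.64}, {"delta_pos": [0, -0.004, 0.022], "yaw": 0, "fingers": 0.55}, {"delta_pos": [0, -0.004, 0.022], "yaw": 0, "fingers": 0.45}, {"delta_pos": [0, -0.004, 0.022], "yaw": 0, "fingers": 0.45}, {"delta_pos": [0, -0.004, 0.022], "yaw": 0, "fingers": 0.45}])

```text
clock: 24.55
eef_pos: [0.4972, 0.0024, 0.0517]
tool_rot: [0.707, 0.707, 0.001, 0.001]
ft_force: [-0.2, -0.2, 5.0]
grip_width: 0.0513
grasp_force: 62.7
```

```bash
python3 -c "
from h import *
to(.4415,-.3477,.2)"
```

```text
clock 24.55 tcp [0.4972 0.0024 0.0517] j6 [ 0.    0.39 -0.29  0.89 -0.    1.58] w 0.0513 toolx [ 0.  1. -0.] tz [ 0.002 -0.    -1.   ]
delta [-1.1669 -0.1847 -0.4947]
```

jog_arm(deltas=[{"delta_pos": [0, 0, -0.05], "yaw": 0, "fingers": 0.45}, {"delta_pos": [0, 0, -0.15], "yaw": 0, "fingers": 0.45}, {"delta_pos": [0, 0, -0.3], "yaw": 0, "fingers": 0.45}, {"delta_pos": [0, 0, -0.42], "yaw": 0, "fingers": 0.45}, {"delta_pos": [-0.1, -0.016, -0.49], "yaw": 0, "fingers": 0.45}, {"delta_pos": [-0.23, -0.037, -0.49], "yaw": 0, "fingers": 0.45}, {"delta_pos": [-0.37, -0.059, -0.49], "yaw": 0, "fingers": 0.45}, {"delta_pos": [-0.51, -0.081, -0.49], "yaw": 0, "fingers": 0.45}, {"delta_pos": [-0.65, -0.103, -0.49], "yaw": 0, "fingers": 0.45}, {"delta_pos": [-0.79, -0.125, -0.49], "yaw": 0, "fingers": 0.45}, {"delta_pos": [-0.93, -0.147, -0.49], "yaw": 0, "fingers": 0.45}, {"delta_pos": [-1, -0.158, -0.49], "yaw": 0, "fingers": 0.45}])

```text
clock: 25.75
eef_pos: [0.4474, -0.3004, 0.1965]
tool_rot: [0.708, 0.706, -0.001, -0.001]
ft_force: [0.8, 0.0, -1.8]
grip_width: 0.0512
grasp_force: 63.5
```

jog_arm(deltas=[{"delta_pos": [-0.1, -0.016, 0], "yaw": 0, "fingers": 0.45}, {"delta_pos": [-0.167, -0.027, 0], "yaw": 0, "fingers": 0.45}, {"delta_pos": [-0.167, -0.027, 0], "yaw": 0, "fingers": 0.45}, {"delta_pos": [-0.167, -0.027, 0], "yaw": 0, "fingers": 0.45}])

```text
clock: 26.15
eef_pos: [0.4401, -0.3473, 0.1966]
tool_rot: [0.707, 0.707, 0.0, -0.002]
ft_force: [0.4, -0.2, -2.5]
grip_width: 0.0511
grasp_force: 63.4
```

```bash
python3 -c "
from h import *
to(.4415,-.3477,.0545)"
```

```text
clock 26.15 tcp [ 0.4401 -0.3473  0.1966] j6 [-0.67  0.38  0.11  1.3   0.    0.9 ] w 0.0511 toolx [0.001 1.    0.002] tz [-0.002  0.002 -1.   ]
delta [-0.0025  0.0058  0.4737]
```

jog_arm(deltas=[{"delta_pos": [-0.002, 0.003, 0.1], "yaw": 0, "fingers": 0.45}, {"delta_pos": [-0.002, 0.003, 0.22], "yaw": 0, "fingers": 0.45}, {"delta_pos": [-0.002, 0.003, 0.34], "yaw": 0, "fingers": 0.45}, {"delta_pos": [-0.002, 0.003, 0.41], "yaw": 0, "fingers": 0.45}, {"delta_pos": [-0.002, 0.003, 0.44], "yaw": 0, "fingers": 0.45}, {"delta_pos": [-0.002, 0.003, 0.45], "yaw": 0, "fingers": 0.45}, {"delta_pos": [-0.002, 0.003, 0.45], "yaw": 0, "fingers": 0.45}, {"delta_pos": [-0.002, 0.003, 0.45], "yaw": 0, "fingers": 0.45}])

```text
clock: 26.95
eef_pos: [0.443, -0.3488, 0.0646]
tool_rot: [0.707, 0.707, 0.0, 0.001]
ft_force: [0.2, 0.1, -2.3]
grip_width: 0.0514
grasp_force: 63.4
```

```bash
python3 -c "
from h import *
to(.4415,-.3477,.0545)"
```

```text
clock 26.95 tcp [ 0.443  -0.3488  0.0646] j6 [-0.67  0.49 -0.09  0.99  0.    0.9 ] w 0.0514 toolx [-0.     1.    -0.002] tz [ 0.002 -0.002 -1.   ]
delta [ 0.0039 -0.0049  0.0336]
```

jog_arm(deltas=[{"delta_pos": [0.003, -0.003, 0.012], "yaw": 0, "fingers": 0.45}, {"delta_pos": [0.003, -0.003, 0.021], "yaw": 0, "fingers": 0.45}, {"delta_pos": [0.003, -0.003, 0.027], "yaw": 0, "fingers": 0.45}, {"delta_pos": [0.003, -0.003, 0.03], "yaw": 0, "fingers": 0.45}, {"delta_pos": [0.003, -0.003, 0.031], "yaw": 0, "fingers": 0.45}, {"delta_pos": [0.003, -0.003, 0.031], "yaw": 0, "fingers": 0.45}])

```text
clock: 27.55
eef_pos: [0.441, -0.3476, 0.0546]
tool_rot: [0.707, 0.707, -0.0, 0.0]
ft_force: [-2.5, 0.8, 5.5]
grip_width: 0.0512
grasp_force: 64.2
```

Contact with the rack floor. Release, rise, go back for the shaker.

jog_arm(deltas=[{"delta_pos": [0, 0, 0], "yaw": 0, "fingers": 0.7}, {"delta_pos": [0, 0, 0], "yaw": 0, "fingers": 1}, {"delta_pos": [0, 0, 0], "yaw": 0, "fingers": 1}, {"delta_pos": [0, 0, 0], "yaw": 0, "fingers": 1}, {"delta_pos": [0, 0, 0], "yaw": 0, "fingers": 1}, {"delta_pos": [0, 0, -0.1], "yaw": 0, "fingers": 1}, {"delta_pos": [0, 0, -0.2], "yaw": 0, "fingers": 1}, {"delta_pos": [0, 0, -0.35], "yaw": 0, "fingers": 1}, {"delta_pos": [0, 0, -0.48], "yaw": 0, "fingers": 1}, {"delta_pos": [0, 0, -0.5], "yaw": 0, "fingers": 1}, {"delta_pos": [0, 0, -0.5], "yaw": 0, "fingers": 1}])

```text
clock: 28.65
eef_pos: [0.4419, -0.3481, 0.2055]
tool_rot: [0.707, 0.707, 0.0, 0.002]
ft_force: [-0.5, 0.4, 0.1]
grip_width: 0.0857
grasp_force: 0.0
```

jog_arm(deltas=[{"delta_pos": [0.9, 0.42, 0], "yaw": 0, "fingers": 1}, {"delta_pos": [0.9, 0.42, 0], "yaw": 0, "fingers": 1}, {"delta_pos": [0.9, 0.42, 0], "yaw": 0, "fingers": 1}, {"delta_pos": [0.9, 0.42, 0], "yaw": 0, "fingers": 1}, {"delta_pos": [0.9, 0.42, 0], "yaw": 0, "fingers": 1}, {"delta_pos": [0.9, 0.42, 0], "yaw": 0, "fingers": 1}, {"delta_pos": [0.9, 0.42, 0], "yaw": 0, "fingers": 1}, {"delta_pos": [0.9, 0.42, 0], "yaw": 0, "fingers": 1}])

```text
clock: 29.45
eef_pos: [0.5661, -0.0759, 0.2012]
tool_rot: [0.706, 0.708, -0.002, -0.002]
ft_force: [-0.1, -0.0, 0.1]
grip_width: 0.0854
grasp_force: 0.0
```

```bash
python3 -c "
from h import *
to(.6077,.0067,.2)"
```

```text
clock 29.45 tcp [ 0.5661 -0.0759  0.2012] j6 [-0.13  0.4   0.15  1.33 -0.    1.43] w 0.0854 toolx [-0.003  1.     0.   ] tz [-0.004  0.    -1.   ]
delta [0.2751 0.1396 0.0035]
```

jog_arm(deltas=[{"delta_pos": [0.28, 0.137, 0], "yaw": 0, "fingers": 1}, {"delta_pos": [0.28, 0.137, 0], "yaw": 0, "fingers": 1}, {"delta_pos": [0.28, 0.137, 0], "yaw": 0, "fingers": 1}, {"delta_pos": [0.28, 0.137, 0], "yaw": 0, "fingers": 1}, {"delta_pos": [0.28, 0.137, 0.1], "yaw": 0, "fingers": 1}, {"delta_pos": [0.28, 0.137, 0.1], "yaw": 0, "fingers": 1}])

```text
clock: 30.05
eef_pos: [0.6045, 0.0043, 0.1696]
tool_rot: [0.708, 0.706, -0.003, -0.003]
ft_force: [-1.1, -0.6, -1.6]
grip_width: 0.0853
grasp_force: 0.0
```

```bash
python3 -c "
from h import *
to(.6077,.0067,.0635)"
```

```text
clock 30.05 tcp [0.6045 0.0043 0.1696] j6 [ 0.01  0.49  0.2   1.29 -0.    1.58] w 0.0853 toolx [ 0.003  1.    -0.001] tz [-0.009 -0.001 -1.   ]
delta [0.0083 0.0137 0.3536]
```

jog_arm(deltas=[{"delta_pos": [0.006, 0.008, 0.08], "yaw": 0, "fingers": 1}, {"delta_pos": [0.006, 0.008, 0.16], "yaw": 0, "fingers": 1}, {"delta_pos": [0.006, 0.008, 0.24], "yaw": 0, "fingers": 1}, {"delta_pos": [0.006, 0.008, 0.3], "yaw": 0, "fingers": 1}, {"delta_pos": [0.006, 0.008, 0.335], "yaw": 0, "fingers": 1}, {"delta_pos": [0.006, 0.008, 0.335], "yaw": 0, "fingers": 1}, {"delta_pos": [0.006, 0.008, 0.335], "yaw": 0, "fingers": 1}])

```text
clock: 30.75
eef_pos: [0.6108, 0.0076, 0.0742]
tool_rot: [0.707, 0.707, 0.0, 0.0]
ft_force: [0.6, -0.3, 0.9]
grip_width: 0.0853
grasp_force: 0.0
```

```bash
python3 -c "
from h import *
to(.6077,.0067,.0635)"
```

```text
clock 30.75 tcp [0.6108 0.0076 0.0742] j6 [ 0.01  0.56  0.06  1.07 -0.    1.58] w 0.0853 toolx [ 0.001  1.    -0.   ] tz [ 0.001 -0.    -1.   ]
delta [-0.0031 -0.0105  0.0355]
```

jog_arm(deltas=[{"delta_pos": [-0.003, -0.009, 0.02], "yaw": 0, "fingers": 1}, {"delta_pos": [-0.003, -0.009, 0.034], "yaw": 0, "fingers": 1}, {"delta_pos": [-0.003, -0.009, 0.034], "yaw": 0, "fingers": 1}, {"delta_pos": [-0.003, -0.009, 0.034], "yaw": 0, "fingers": 0.75}, {"delta_pos": [-0.003, -0.009, 0.034], "yaw": 0, "fingers": 0.7}, {"delta_pos": [-0.003, -0.009, 0.034], "yaw": 0, "fingers": 0.6}, {"delta_pos": [-0.003, -0.009, 0.034], "yaw": 0, "fingers": 0.5}, {"delta_pos": [-0.003, -0.009, 0.034], "yaw": 0, "fingers": 0.5}, {"delta_pos": [-0.003, -0.009, 0.034], "yaw": 0, "fingers": 0.5}])

```text
clock: 31.65
eef_pos: [0.6083, 0.0076, 0.0637]
tool_rot: [0.707, 0.707, 0.001, 0.0]
ft_force: [-0.7, 0.7, 5.3]
grip_width: 0.0593
grasp_force: 64.0
```

```bash
python3 -c "
from h import *
to(.4366,-.2428,.2)"
```

```text
clock 31.65 tcp [0.6083 0.0076 0.0637] j6 [0.01 0.57 0.04 1.05 0.   1.58] w 0.0593 toolx [-0.  1.  0.] tz [ 0.001  0.    -1.   ]
delta [-0.8345 -0.5718 -0.4553]
```

jog_arm(deltas=[{"delta_pos": [0, 0, -0.05], "yaw": 0, "fingers": 0.5}, {"delta_pos": [0, 0, -0.15], "yaw": 0, "fingers": 0.5}, {"delta_pos": [0, 0, -0.3], "yaw": 0, "fingers": 0.5}, {"delta_pos": [0, 0, -0.42], "yaw": 0, "fingers": 0.5}, {"delta_pos": [-0.1, -0.07, -0.45], "yaw": 0, "fingers": 0.5}, {"delta_pos": [-0.22, -0.15, -0.45], "yaw": 0, "fingers": 0.5}, {"delta_pos": [-0.34, -0.23, -0.45], "yaw": 0, "fingers": 0.5}, {"delta_pos": [-0.46, -0.31, -0.45], "yaw": 0, "fingers": 0.5}, {"delta_pos": [-0.58, -0.39, -0.45], "yaw": 0, "fingers": 0.5}, {"delta_pos": [-0.7, -0.48, -0.45], "yaw": 0, "fingers": 0.5}, {"delta_pos": [-0.8, -0.55, -0.45], "yaw": 0, "fingers": 0.5}, {"delta_pos": [-0.834, -0.572, -0.45], "yaw": 0, "fingers": 0.5}])

```text
clock: 32.85
eef_pos: [0.4331, -0.2447, 0.1968]
tool_rot: [0.709, 0.706, -0.001, -0.001]
ft_force: [-0.1, 0.4, -3.7]
grip_width: 0.0593
grasp_force: 65.8
```

jog_arm(deltas=[{"delta_pos": [0, 0, 0], "yaw": 0, "fingers": 0.5}, {"delta_pos": [0, 0, 0], "yaw": 0, "fingers": 0.5}])

```text
clock: 33.05
eef_pos: [0.4363, -0.2421, 0.1974]
tool_rot: [0.707, 0.707, 0.0, -0.001]
ft_force: [-0.4, -0.1, -2.4]
grip_width: 0.0593
grasp_force: 65.8
```

```bash
python3 -c "
from h import *
to(.4366,-.2428,.0667)"
```

```text
clock 33.05 tcp [ 0.4363 -0.2421  0.1974] j6 [-0.51  0.26 -0.06  1.25  0.    1.06] w 0.0593 toolx [0.    1.    0.001] tz [-0.001  0.001 -1.   ]
delta [-0.003   0.0012  0.4357]
```

jog_arm(deltas=[{"delta_pos": [-0.002, -0.002, 0.1], "yaw": 0, "fingers": 0.5}, {"delta_pos": [-0.002, -0.002, 0.22], "yaw": 0, "fingers": 0.5}, {"delta_pos": [-0.002, -0.002, 0.32], "yaw": 0, "fingers": 0.5}, {"delta_pos": [-0.002, -0.002, 0.38], "yaw": 0, "fingers": 0.5}, {"delta_pos": [-0.002, -0.002, 0.4], "yaw": 0, "fingers": 0.5}, {"delta_pos": [-0.002, -0.002, 0.41], "yaw": 0, "fingers": 0.5}, {"delta_pos": [-0.002, -0.002, 0.41], "yaw": 0, "fingers": 0.5}, {"delta_pos": [-0.002, -0.002, 0.41], "yaw": 0, "fingers": 0.5}])

```text
clock: 33.85
eef_pos: [0.4368, -0.2435, 0.0762]
tool_rot: [0.707, 0.707, 0.0, 0.001]
ft_force: [0.3, -0.8, -2.5]
grip_width: 0.0585
grasp_force: 65.8
```

```bash
python3 -c "
from h import *
to(.4366,-.2428,.0667)"
```

```text
clock 33.85 tcp [ 0.4368 -0.2435  0.0762] j6 [-0.51  0.36 -0.25  0.95  0.    1.06] w 0.0585 toolx [-0.001  1.    -0.001] tz [ 0.002 -0.001 -1.   ]
delta [ 0.0024 -0.0006  0.0316]
```

jog_arm(deltas=[{"delta_pos": [0, 0, 0.012], "yaw": 0, "fingers": 0.5}, {"delta_pos": [0, 0, 0.021], "yaw": 0, "fingers": 0.5}, {"delta_pos": [0, 0, 0.026], "yaw": 0, "fingers": 0.5}, {"delta_pos": [0, 0, 0.029], "yaw": 0, "fingers": 0.5}, {"delta_pos": [0, 0, 0.03], "yaw": 0, "fingers": 0.5}, {"delta_pos": [0, 0, 0.03], "yaw": 0, "fingers": 0.5}])

```text
clock: 34.45
eef_pos: [0.4355, -0.2434, 0.0666]
tool_rot: [0.707, 0.707, -0.0, 0.0]
ft_force: [-2.1, 1.3, 5.6]
grip_width: 0.0589
grasp_force: 66.1
```

jog_arm(deltas=[{"delta_pos": [0, 0, 0], "yaw": 0, "fingers": 0.75}, {"delta_pos": [0, 0, 0], "yaw": 0, "fingers": 1}, {"delta_pos": [0, 0, 0], "yaw": 0, "fingers": 1}, {"delta_pos": [0, 0, 0], "yaw": 0, "fingers": 1}, {"delta_pos": [0, 0, 0], "yaw": 0, "fingers": 1}, {"delta_pos": [0, 0, -0.1], "yaw": 0, "fingers": 1}, {"delta_pos": [0, 0, -0.2], "yaw": 0, "fingers": 1}, {"delta_pos": [0, 0, -0.35], "yaw": 0, "fingers": 1}, {"delta_pos": [0, 0, -0.48], "yaw": 0, "fingers": 1}, {"delta_pos": [0, 0, -0.5], "yaw": 0, "fingers": 1}, {"delta_pos": [0, 0, -0.5], "yaw": 0, "fingers": 1}])

```text
clock: 35.55
eef_pos: [0.4366, -0.2439, 0.2176]
tool_rot: [0.707, 0.707, 0.001, 0.002]
ft_force: [-0.4, 0.4, -0.5]
grip_width: 0.0858
grasp_force: 0.0
```

jog_arm(deltas=[{"delta_pos": [0.7, -0.2, 0], "yaw": 0, "fingers": 1}, {"delta_pos": [0.7, -0.2, 0], "yaw": 0, "fingers": 1}, {"delta_pos": [0.7, -0.2, 0], "yaw": 0, "fingers": 1}, {"delta_pos": [0.7, -0.2, 0], "yaw": 0, "fingers": 1}, {"delta_pos": [0.7, -0.2, 0], "yaw": 0, "fingers": 1}, {"delta_pos": [0.7, -0.2, 0], "yaw": 0, "fingers": 1}, {"delta_pos": [0.7, -0.2, 0], "yaw": 0, "fingers": 1}, {"delta_pos": [0.7, -0.2, 0], "yaw": 0, "fingers": 1}])

```text
clock: 36.35
eef_pos: [0.3756, -0.034, 0.2153]
tool_rot: [0.707, 0.707, -0.001, -0.0]
ft_force: [0.2, -0.8, 0.5]
grip_width: 0.0856
grasp_force: 0.0
```

```bash
python3 - <<'E'
from h import *
S=dict(shaker=(.4367,-.243,.085,.13,.045),bottle=(.442,-.3478,.112,.13,.04),tin=(.5445,-.2227,.065,.08,.045),tub=(.546,-.362,.05,.07,.048),jar=(.5185,.2928,.108,.125,.045))
for n in('scene','top'):
    c=cam(n); w=cloud(c).reshape(-1,3)
    for k,(x,y,a,b,r) in S.items():
        q=w[(np.hypot(w[:,0]-x,w[:,1]-y)<r)&(w[:,2]>a)&(w[:,2]<b)]
        if len(q)>20:
            R=cv2.minAreaRect(q[:,:2].astype(np.float32)*1000); print(n,k,len(q),np.round(R[0],1),np.round(R[1],1),np.percentile(q[:,2],98).round(4))
    if n=='scene': cv2.imwrite('pics/end.png',c['image'][:,:,::-1])
E
```

```text
scene shaker 731 [ 435.9 -244.2] [59.8 60.4] 0.1251
scene bottle 186 [ 441.4 -347.4] [30.  29.9] 0.1241
scene tin 604 [ 543.9 -221.7] [60.9 46.7] 0.0735
scene tub 867 [ 545.3 -360.8] [60.1 62. ] 0.0601
scene jar 353 [516.6 292.5] [52.8 54.6] 0.1175
top shaker 573 [ 435.5 -244.6] [58.3 59.6] 0.1264
top bottle 143 [ 441.9 -347.7] [30.3 28.8] 0.125
top tin 449 [ 545.2 -223.3] [60.8 46.3] 0.075
top tub 559 [ 546.3 -362.4] [63.3 59.8] 0.0614
top jar 431 [518.2 292.9] [54.2 53.3] 0.1192
```

View pics/end.png

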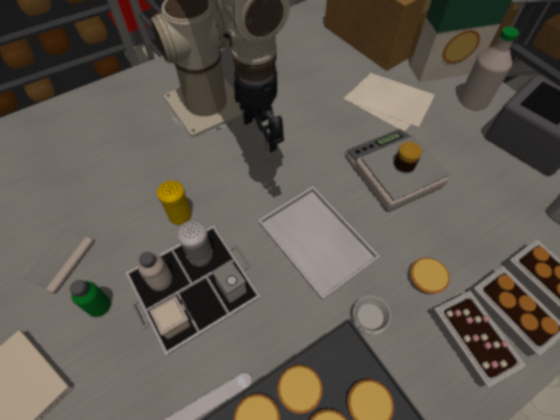

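The jar stands on the scale (408,156). The shaker (195,243) and bottle (155,270) are back within 2 mm of their start, and the tub and tin have not moved.

```bash
python3 -c "
from workcell import bot
print(bot.job_done())"
```

```text
the job is handed in; nothing more can be done
None
```

I handed the job in at about 36 s: the jar stands within about 2 mm of the scale platform's centre, the shaker and bottle are back within about 2 mm of their starting spots, and the tub and tin did not measurably move; the hand-in call returned no verdict.

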